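# Put the setting block away and lay the stop straightedge

## Robot

A 6-joint arm with a two-finger parallel gripper is mounted at the origin on the work surface. World frame = base frame: x ahead of the robot, y to its left, z up, the work surface at z = 0. Lengths are in m, angles in degrees, forces in N, time in s.
With the tool pointing down it reaches from about 0.275 to 0.85 m from the base axis. Payload 5.2 kg.
Tool frame: the origin (TCP) lies on the mounting face of the last link; the fingertips stand 173 mm ahead of it and the grasp point (between the pads) lies robot.grip_point_offset ahead of it (robot.grip_point_offset is the distance from the TCP to the grasp point, in m); z points along the fingers, y is the line along which they close (so a half turn about z gives the same grasp; the last joint's range is limited). The gripper opens to 85 mm and grips with 20 to 120 N. Pads are 22 mm wide; open, the fingers measure 114 mm over their backs; the gripper's body (76 mm by 85 mm) begins 54 mm behind the grasp point. The pads swing forward as they close: fully open they stand 13 mm farther back than shut.
Start: joints at [-78.484, 14.817, 87.949, -0, 77.235, -11.62], TCP at [0.216, -0.506, 0.405] pointing down, gripper open.
Joint ranges: [-179.93, 179.93], [-52.35, 119.4], [10.71, 147.94], [-69.91, 249.91], [12.55, 155.21], [-178.61, 178.61]. Speed limits (degrees/s): [147.25, 147.25, 180, 180, 180, 180].

## Interface

Orientations are given as a 3x3 rotation matrix whose columns are the frame's x, y, z axes.
In Python, from rig import robot gives the robot as it stands.
- The arm moves only by the tool send_rows, never from a script. Its argument "rows" is a list of rows, each an object with "xyz": the shift along the tool's x, y, z in m, a list of three; "turn": the turn, a rotation vector about the tool's x, y, z in rad, a list of three. A call has 1 to 8 rows; each row shifts and turns the commanded pose from where the row before left it, along the tool's axes as they then stand; what a row does not reach is not made up. A row lasts 1/12 s, in which the tool goes at most 41.7 mm and 7.16 degrees, less where a joint would pass 70% of its speed; a pose out of reach is approached as far as the arm can. A call with a gripper value outside its range is refused whole. "hand" is the opening, from -1 (shut) to 1 (fully open), set as the call begins (left out, the last holds). The fingers move at their own pace and stop on an object; "grip_force" is the grip in N (left out, the last holds). Time passes only in rows, so rows that do not move let the fingers close. It gives the time, the measured TCP pose, the force, the opening and the grip force at its end, in the units of the state.
- robot.get_state(): the state, without advancing time (a new reading comes with each control period).
- robot.get_image(name): name is "scene" or "top" or "wrist"; returns a dict with "pixels" (400x640x3 uint8, red, green, blue), "camera_matrix" (3x3 intrinsics, pixels), "rvec" (rotation vector, rad) and "tvec" (3), from world to camera coordinates, as OpenCV has them. Camera axes: x right, y down, z forward; pixel columns grow to the right and rows downward; lengths in m; the calibration is good to about 2 mm. A picture is of the moment at which its call begins. There is no depth.
- robot.finish_job(): hands the job in; it is judged then, once.
Trained networks look in a picture, given as the dict that the camera call returned (one of the last four; its "shot" number tells which), for a name from the list of things; names that differ only in an ending like _2 or _b are one class to them, and where a whole thing is asked for, a point or a joint stands for the part that bears it (a point fixed in the world has none). Each returns a list of dicts, best first, with "confidence" (0 to 1); they miss things now and then, are a little off and sometimes report something else, mostly with a low value. They report only what shows in the picture. A call takes as long as a camera call.
- robot.spot_in(picture, thing): "centre" ([column, row] in pixels, amid what is visible of it).
- robot.place_of(picture, thing): "centre" ([column, row] in pixels: a listed point, or the origin of a listed thing).
The state is a dict: "t": time; "qpos": joint angles; "joint_vel": joint speeds; "effort": joint torques, N m; "ee_pos": TCP position; "ee_rot": TCP orientation; "ft_force": force on the tool from outside, world axes, zero at the start; "moment": the same for the moment, N m; "finger_gap": finger opening in m; "grip_force": force on a finger pad.
Only numpy, scipy, OpenCV 4.12 (cv2) and the standard library are available. Lean on these libraries where they do the work, as an engineer would, in place of code of your own. Each camera call takes 0.05 s, during which the arm holds its last target. There are 200 camera calls.

## Task

The pallet of modules on the soldering bench has been set, so clear the blue setting block from its near edge: stand it upright, all the way down, in its own blue-labelled slot of the block rack, lowering it in rather than dropping it. Then lay the steel straightedge flat on the bench, flush along that same near edge of the pallet (the edge facing the robot) and about midway along it, ready to serve as the stop. Leave the other blocks and the other things on the bench where they are.

Things in the scene. Friction and masses are not known exactly. Their poses are not given: they have to be found in the camera images.
- blue_block: setting block, upright box 28 (x) x 44 (y) x 60 mm tall (z), blue with a bare aluminium band near the top, about 0.2 kg, loose; origin: centre of its underside. It stands on the bench close to the pallet's near edge
- slot_blue: slot with blue label strips along its -x and +x sides, fixed on the rack: white open-topped pocket, 46 x 62 mm outside, opening 34 (x) x 50 (y) mm with flared rim; origin: centre of its underside, 8 mm above the bench; pocket floor 4 mm, rim 21 mm above the origin. Empty; the home of the blue block, whose long side lies along the slot's y.
- slot_yellow: slot with yellow label strips along its -x and +x sides, fixed on the rack: white open-topped pocket, 46 x 62 mm outside, opening 34 (x) x 50 (y) mm with flared rim; origin: centre of its underside, 8 mm above the bench; pocket floor 4 mm, rim 21 mm above the origin. Empty, stays empty.
- slot_red: slot with red label strips along its -x and +x sides, fixed on the rack: white open-topped pocket, 46 x 62 mm outside, opening 34 (x) x 50 (y) mm with flared rim; origin: centre of its underside, 8 mm above the bench; pocket floor 4 mm, rim 21 mm above the origin. Holds the red block.
- slot_green: slot with green label strips along its -x and +x sides, fixed on the rack: white open-topped pocket, 46 x 62 mm outside, opening 34 (x) x 50 (y) mm with flared rim; origin: centre of its underside, 8 mm above the bench; pocket floor 4 mm, rim 21 mm above the origin. Holds the green block.
- rack: red-brown base board of the block rack, fixed, 94 (x) x 300 (y) x 8 mm; origin: centre of its underside, on the bench. The four slots stand in a row along its y, 70 mm apart, in an order that varies
- pallet: red-brown pallet board, fixed, 240 (x) x 280 (y) x 16 mm thick, with a 3 x 5 grid of white and green modules on a plywood bed (tops 31 mm above the bench; bed and modules begin 77 mm in from the near edge); origin: centre of its underside; near edge: the straight side face at x = -120 mm in its frame, 280 mm long along y, facing the robot
- straightedge: steel straightedge lying flat on the bench, bar 30 (x) x 220 (y) x 8 mm thick, about 0.45 kg, loose, with an upright black grip rib along its middle, 12 (x) x 60 (y) mm, from 8 to 50 mm above the bench; either long edge may be used; origin: centre of its underside, long axis y
- red_block: setting block, upright box 28 (x) x 44 (y) x 60 mm tall (z), red with a bare aluminium band near the top, about 0.2 kg, loose; origin: centre of its underside. Stands in the red slot; bystander
- green_block: setting block, upright box 28 (x) x 44 (y) x 60 mm tall (z), green with a bare aluminium band near the top, about 0.2 kg, loose; origin: centre of its underside. Stands in the green slot; bystander
- yellow_block: setting block, upright box 28 (x) x 44 (y) x 60 mm tall (z), yellow with a bare aluminium band near the top, about 0.2 kg, loose; origin: centre of its underside. Stands on the bench at the pallet's -y side, still in use; bystander
- module: loose white and green module, 36 x 36 x 8 mm, lying on the bench; origin: centre of its underside; bystander
- screwdriver: screwdriver, 170 mm long, lying on a thin red-brown board; bystander
- spool: aluminium spool of solder, 60 mm across, 45 mm tall; origin: centre of its underside; bystander
- flux: white flux bottle with red cap, 44 mm across, 110 mm tall; origin: centre of its underside; bystander

How it is judged (in metres and radians):
On the way, in this order (a step that is already met when the one before it is completed fails the run):
1. the blue block stands fully down in the blue-labelled slot, released (x of blue_block in the frame of slot_blue between -0.005 and 0.005 m and y of blue_block in the frame of slot_blue between -0.005 and 0.005 m and z of blue_block in the frame of slot_blue between 0.001 and 0.007 m and angle between blue_block's own z axis and vertical below 0.08 rad and angle between the y axis of blue_block and the y axis of slot_blue, either way round below 0.2 rad and linear speed of blue_block below 0.02 m/s and contact force between blue_block and the fingers below 0.1 N), for 0.2 s.
2. the straightedge lies flat and flush along the pallet's near edge, released (x of straightedge in the frame of pallet between -0.1375 and -0.132 m and y of straightedge in the frame of pallet between -0.035 and 0.035 m and angle between the y axis of straightedge and the y axis of pallet, either way round below 0.025 rad and height (world z) of straightedge below 0.003 m and angle between straightedge's own z axis and vertical below 0.03 rad and linear speed of straightedge below 0.02 m/s and contact force between straightedge and the fingers below 0.1 N), for 0.2 s.
At the end, for the whole second after the job is handed in: Blue block upright in the blue slot: within 5 mm of its centre, 3 mm of its floor, tilt < 0.08 rad, long side within 0.2 rad. Straightedge flat on the bench, its middle within 2.5 mm of touching the near edge and 35 mm of that edge's middle, parallel within 0.025 rad. Both released, at rest (all of step 1 and all of step 2).
It fails at once if the blue block is dropped or thrown (out of the fingers and moving faster than 0.5 m/s, a fall of over 12 mm) (contact force between blue_block and the fingers below 0.1 N and linear speed of blue_block above 0.5 m/s).
It fails at once if another setting block is shifted more than 15 mm or tipped (distance of any of red_block, green_block, yellow_block from where it was at the start of the episode above 0.015 m or angle between any of red_block, green_block, yellow_block's own z axis and vertical above 0.3 rad).
It fails at once if the loose module, screwdriver, spool or flux bottle is shifted more than 25 mm (distance of any of module, screwdriver, spool, flux from where it was at the start of the episode above 0.025 m).
It also fails if it takes over 58 s, if anything falls off the work surface, if the arm or the gripper's body presses on something with over 40 N, if the wrist force passes 120 N, or if a joint passes its speed limit or range.

## Working session

There is one attempt and no reset: what is moved stays moved. The work goes in short steps, Python scripts to look and compute and a tool call to move; the robot and the scene stay as the last step left them, time stands still between calls to the robot, and variables do not carry over. Pictures are saved under pics/ and viewed, at most 10 in all, crops included, and the job is handed in when it is done.

Besides the shell and the picture viewer there is one more tool, called after "Request:" as name(argument=value, ...) on one line, values as JSON. send_rows: Moves the arm, as the interface text tells. Its arguments: {"type":"object","properties":{"rows":{"type":"array"},"hand":{"type":"number"},"grip_force":{"type":"number"}},"required":["rows"]}

```bash
ls; mkdir -p pics
cat > h.py <<'E'
import numpy as np, cv2
from rig import robot
def cam(p):
    R,_=cv2.Rodrigues(np.array(p["rvec"],float)); return np.array(p["camera_matrix"]),R,np.array(p["tvec"],float).ravel()
def ray(p,uv):
    K,R,t=cam(p); d=R.T@np.linalg.inv(K)@np.array([uv[0],uv[1],1.]); return -R.T@t,d/np.linalg.norm(d)
def onz(p,uv,z):
    o,d=ray(p,uv); return o+d*(z-o[2])/d[2]
def tri(obs):
    A=np.zeros((3,3));b=np.zeros(3)
    for p,uv in obs:
        o,d=ray(p,uv);M=np.eye(3)-np.outer(d,d);A+=M;b+=M@o
    return np.linalg.solve(A,b)
def proj(p,X):
    return cv2.projectPoints(np.array(X,float).reshape(-1,3),np.array(p["rvec"],float),np.array(p["tvec"],float),np.array(p["camera_matrix"]),None)[0].reshape(-1,2)
def save(p,n): cv2.imwrite("pics/"+n,cv2.cvtColor(np.asarray(p["pixels"]),cv2.COLOR_RGB2BGR))
E
python3 - <<'E'
from h import *
np.set_printoptions(precision=4,suppress=True)
print(robot.grip_point_offset, robot.get_state())
P={n:robot.get_image(n) for n in("scene","top","wrist")}
for n,p in P.items():
    save(p,n+"0.png"); print(n,ray(p,(320,200)))
for th in "blue_block slot_blue slot_yellow slot_red slot_green rack pallet straightedge red_block green_block yellow_block module screwdriver spool flux".split():
    obs=[]
    for n,p in P.items():
        r=robot.place_of(p,th)[:1]
        for d in r:
            print(th,n,np.round(d["centre"],1),round(d["confidence"],2),onz(p,d["centre"],0)[:2])
            if n!="wrist": obs.append((p,d["centre"]))
    if len(obs)>1: print("   tri",tri(obs))
E
```

```text
pics
0.1547 {'t': 0.0, 'qpos': array([-78.4835,  14.8602,  88.0125,   0.0022,  77.2362, -11.6186]), 'joint_vel': array([ 0.0104,  0.0074,  0.0175,  0.0238, -0.0692, -0.0068]), 'effort': array([ -0.0002, -44.6027, -29.0574,  -0.0004,   0.0118,   0.    ]), 'ee_pos': array([ 0.2161, -0.5055,  0.4039]), 'ee_rot': array([[ 0.9196,  0.3929, -0.0003],
       [ 0.3929, -0.9196,  0.0019],
       [ 0.0004, -0.0019, -1.    ]]), 'ft_force': array([ 0.0866, -0.6072,  0.1632]), 'moment': array([-0.0068,  0.0407,  0.0055]), 'grip_force': 0.0, 'finger_gap': 0.08549221751927338}
scene (array([ 0.884 , -0.4952,  0.912 ]), array([-0.3254,  0.4542, -0.8294]))
top (array([ 0.4302, -0.0055,  1.3806]), array([ 0.044 ,  0.0067, -0.999 ]))
wrist (array([ 0.2916, -0.4735,  0.3733]), array([-0.2945, -0.1341, -0.9462]))
blue_block scene [252.  268.4] 0.97 [ 0.5153 -0.2352]
blue_block top [394.5 193.9] 0.63 [ 0.5124 -0.2204]
   tri [ 0.5106 -0.2266 -0.0193]
slot_blue scene [396.8 121.2] 0.86 [0.5386 0.3471]
slot_blue top [206.9 177.8] 0.66 [0.5531 0.3445]
   tri [0.5477 0.3377 0.0144]
slot_yellow scene [363.5 17
[... 987 characters left out ...]
 0.1975]
   tri [ 0.5565  0.199  -0.0005]
yellow_block scene [285.7 366.7] 0.78 [ 0.7092 -0.3545]
yellow_block top [439.5 126.2] 0.64 [ 0.7206 -0.3565]
   tri [ 0.7148 -0.3547  0.0165]
module scene [291.3 175. ] 0.52 [0.4216 0.0217]
module top [311.  222.9] 0.55 [0.422  0.0298]
   tri [ 0.4198  0.028  -0.0077]
screwdriver scene [172.5 238.4] 0.96 [ 0.3174 -0.2892]
screwdriver top [420.8 260.1] 0.73 [ 0.3152 -0.3001]
   tri [ 0.319  -0.2945  0.0084]
spool scene [404.5 236.3] 0.74 [0.7451 0.0417]
spool top [309.1 119.2] 0.54 [0.7359 0.0403]
   tri [ 0.7409  0.0428 -0.0065]
flux scene [432.5 181.5] 0.88 [0.72   0.2224]
flux top [247.3 123.8] 0.52 [0.7189 0.2271]
   tri [ 0.7195  0.2277 -0.0061]
```

View pics/top0.png

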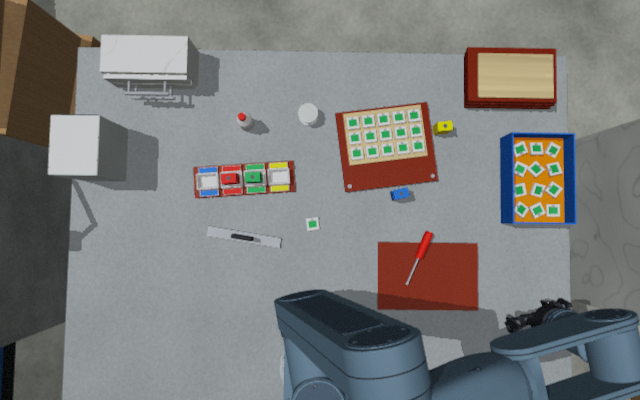

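View pics/scene0.png

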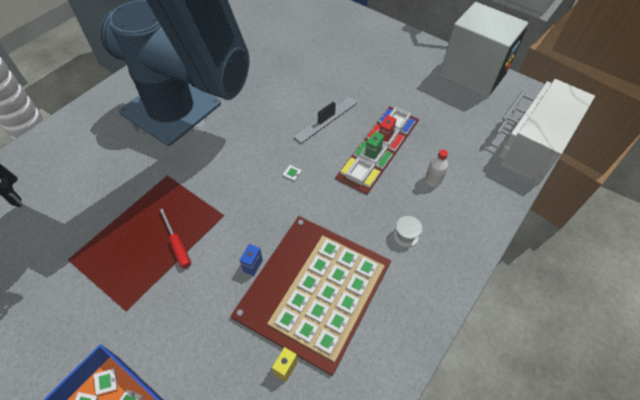

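The top view shows the blue block at (401,194) by the pallet's near edge, which runs (345,190)–(437,181). The rack order is blue (207,180), red, green, yellow, and the straightedge is at (243,237). The scene view agrees. Next I move the wrist camera over the blue block.

Request:
send_rows(rows=[{"xyz": [0.038, -0.014, 0.004], "turn": [0, 0, -0.1]}, {"xyz": [0.039, -0.01, 0.004], "turn": [0, 0, -0.1]}, {"xyz": [0.04, -0.006, 0.004], "turn": [0, 0, -0.1]}, {"xyz": [0.04, -0.002, 0.004], "turn": [0, 0, -0.1]}, {"xyz": [0.04, 0.002, 0.004], "turn": [0, 0, -0.1]}, {"xyz": [0.04, 0.006, 0.004], "turn": [0, 0, -0.1]}, {"xyz": [0.039, 0.01, 0.004], "turn": [0, 0, -0.1]}, {"xyz": [0.038, 0.014, 0.004], "turn": [0, 0, -0.1]}], hand=1)

```text
t: 3.07
ee_pos: [0.4524, -0.2834, 0.3728]
ee_rot: [[0.354, 0.935, 0.0], [0.935, -0.354, -0.0], [-0.0, 0.001, -1.0]]
ft_force: [0.9, -0.0, 0.1]
finger_gap: 0.0852
grip_force: 0.0
```

Request:
send_rows(rows=[{"xyz": [0.036, 0.018, 0.004], "turn": [0, 0, -0.1]}, {"xyz": [0.034, 0.022, 0.004], "turn": [0, 0, -0.1]}, {"xyz": [0, 0, 0], "turn": [0, 0, -0.12]}, {"xyz": [0, 0, 0], "turn": [0, 0, -0.12]}, {"xyz": [0, 0, 0], "turn": [0, 0, 0]}, {"xyz": [0, 0, 0], "turn": [0, 0, 0]}])

```text
t: 3.57
ee_pos: [0.5113, -0.2307, 0.3646]
ee_rot: [[-0.07, 0.998, -0.0], [0.998, 0.07, 0.0], [0.0, -0.0, -1.0]]
ft_force: [-0.5, -0.6, 0.2]
finger_gap: 0.0856
grip_force: 0.0
```

```bash
cat >> h.py <<'E'
np.set_printoptions(precision=4,suppress=True)
def yaw(R): return np.degrees(np.arctan2(R[1,0],R[0,0]))
def st():
    s=robot.get_state(); print("t",round(s["t"],2),"pos",s["ee_pos"],"yaw %.2f"%yaw(s["ee_rot"]),"F",s["ft_force"],"gap %.4f gf %.1f"%(s["finger_gap"],s["grip_force"])); return s
def plan(xy,z,yw):
    s=st(); R=s["ee_rot"]; d=np.array([xy[0],xy[1],z])-s["ee_pos"]
    dy=(yw-yaw(R)+180)%360-180
    print("world d",d,"tool d",R.T@d,"turn z %.4f"%(-np.radians(dy)))
E
python3 - <<'E'
from h import *
st(); p=robot.get_image("wrist"); save(p,"w1.png"); print(ray(p,(320,200)))
import pickle; pickle.dump(p,open("w1.pkl","wb"))
for th in ("blue_block","pallet"):
    print(th,[(d["centre"],round(d["confidence"],2),onz(p,d["centre"],0)) for d in robot.place_of(p,th)[:1]])
E
```

```text
t 3.57 pos [ 0.5113 -0.2307  0.3646] yaw 94.00 F [-0.4876 -0.6236  0.1811] gap 0.0856 gf 0.0
(array([ 0.5048, -0.1486,  0.334 ]), array([ 0.0307, -0.3226, -0.946 ]))
blue_block [([133.9, 212.2], 0.61, array([ 0.3204, -0.2896,  0.    ]))]
pallet [([463.8, 143.7], 0.64, array([ 0.6531, -0.1942,  0.    ]))]
```

View pics/w1.png

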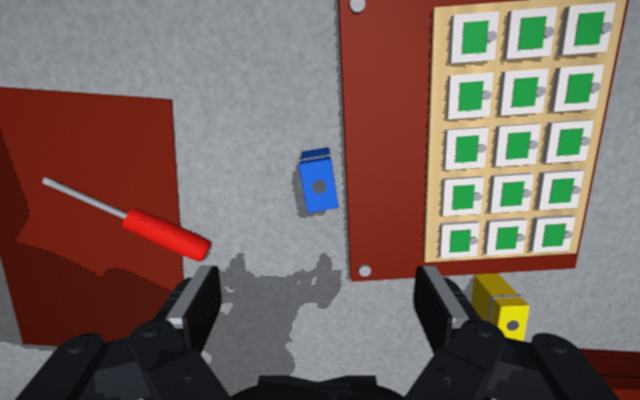

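The wrist view shows the blue block at (319,185). The pallet's near edge runs from (342,0) to (350,280), and the network's blue hit at (134,212) is really the screwdriver. I'll fit the box silhouettes in several views.

```bash
cat >> h.py <<'E'
from scipy.optimize import minimize
def hsv(p): return cv2.cvtColor(np.asarray(p["pixels"]),cv2.COLOR_RGB2HSV)
def blob(m,near=None):
    n,l,s,c=cv2.connectedComponentsWithStats(m.astype(np.uint8))
    if near is None: k=1+np.argmax(s[1:,4])
    else:
        ok=[i for i in range(1,n) if s[i,4]>25]; k=min(ok,key=lambda i:np.hypot(*(c[i]-near)))
    return (l==k), c[k], s[k]
def corners(x,y,z,yw,dims):
    c,s=np.cos(yw),np.sin(yw)
    return [[x+c*a-s*b,y+s*a+c*b,z+h] for a in(-dims[0]/2,dims[0]/2) for b in(-dims[1]/2,dims[1]/2) for h in(dims[2],dims[3])]
def sil(p,C,S=4):
    q=cv2.convexHull(proj(p,C).astype(np.float32)).reshape(-1,2)
    m=np.zeros((400*S,640*S),np.uint8); cv2.fillConvexPoly(m,np.round(((q+.5)*S-.5)*16).astype(np.int32),1,shift=4)
    return cv2.resize(m.astype(np.float32),(640,400),interpolation=cv2.INTER_AREA)
def fit(obs,x0,dims,steps=(.01,.01,.01,.1),freez=False):
    def cost(v):
        z=0 if freez else v[3]; c=0
        for p,m in obs:
            a=sil(p,corners(v[0],v[1],z,v[2],dims)); c+=1-np.minimum(a,m).sum()/np.maximum(a,m).sum()
        return c/len(obs)
    x0=np.array(x0,float) if freez else np.append(x0,0.)
    sp=np.array([steps[0],steps[1],steps[3],steps[2]])[:len(x0)]
    for _ in range(2):
        S=np.vstack([x0]+[x0+sp*e for e in np.eye(len(x0))]); r=minimize(cost,x0,method="Nelder-Mead",options=dict(initial_simplex=S,xatol=1e-5,fatol=1e-5,maxiter=250)); x0=r.x; sp=sp/2
    return r.x,r.fun
E
python3 - <<'E'
from h import *
import pickle
w=pickle.load(open("w1.pkl","rb")); t=robot.get_image("top"); s=robot.get_image("scene")
pickle.dump((t,s),open("ts1.pkl","wb"))
obs=[]
for n,p in(("w",w),("t",t),("s",s)):
    h=hsv(p); m=(h[...,0]>95)&(h[...,0]<130)&(h[...,1]>120)&(h[...,2]>40)
    m=cv2.morphologyEx(m.astype(np.uint8),cv2.MORPH_CLOSE,np.ones((3,3)))
    c0=proj(p,[.512,-.225,.03])[0]; b,c,sx=blob(m,c0); print(n,c0,c,sx)
    obs.append((p,b.astype(np.float32)))
D=(.028,.044,0,.06)
for nm,o in(("w",obs[:1]),("wt",obs[:2]),("wts",obs)):
    for fz in(True,False):
        r,f=fit(o,[.512,-.225,.09],D,freez=fz); print(nm,fz,r,"yaw",np.degrees(r[2]),f)
# pallet edge in wrist
h=hsv(w); m=((h[...,0]<12)|(h[...,0]>170))&(h[...,1]>130)
pts=[]
for v in range(20,262,4):
    row=np.where(m[v,300:420])[0]
    if len(row): pts.append((300+row[0]-.5,v))
pts=np.array(pts)
for z in(0,.016):
    W=np.array([onz(w,q,z)[:2] for q in pts]); f=np.polyfit(W[:,1],W[:,0],1); g=np.abs(np.polyval(f,W[:,1])-W[:,0])<.0015; f=np.polyfit(W[g,1],W[g,0],1)
    print("edge z",z,"x=%.4f+%.4f*(y)"%(f[1],f[0]),"yaw",-np.degrees(np.arctan(f[0])),g.sum(),len(g),W[g,1].min(),W[g,1].max())
E
```

```text
w [319.22   171.9176] [317.7275 180.4191] [ 299  148   40   65 1787]
t [397.6486 193.4904] [393.2333 192.7667] [390 190   8   8  30]
s [252.4114 258.2841] [250.6625 258.84  ] [240 244  22  31 400]
w True [ 0.5117 -0.2307  0.2305] yaw 13.207528954998617 0.1411343812942505
w False [ 0.5118 -0.2327  0.2317 -0.0082] yaw 13.274812011298696 0.11515533924102783
wt True [ 0.5116 -0.23    0.2326] yaw 13.326131795157552 0.4911617338657379
wt False [ 0.5119 -0.2326  0.2337 -0.008 ] yaw 13.391285886407536 0.4815005362033844
wts True [ 0.5115 -0.23    0.234 ] yaw 13.405250961362402 0.4129811227321625
wts False [ 0.5115 -0.2303  0.2383 -0.0015] yaw 13.655214851575533 0.41180622577667236
edge z 0 x=0.5076+-0.1383*(y) yaw 7.874838256079648 61 61 -0.3305678011956678 -0.09369501204223801
edge z 0.016 x=0.5064+-0.1383*(y) yaw 7.874838256079626 61 61 -0.3218525313346867 -0.0963268682006807
```

Run:
```python
from h import *
import pickle
w=pickle.load(open("w1.pkl","rb")); t,s=pickle.load(open("ts1.pkl","rb"))
t0=dict(t,pixels=cv2.imread("pics/top0.png")[...,::-1].copy()); s0=dict(s,pixels=cv2.imread("pics/scene0.png")[...,::-1].copy())
obs=[]
for n,p in(("w",w),("t",t0),("s",s0)):
    h=hsv(p); m=(h[...,0]>95)&(h[...,0]<130)&(h[...,1]>(90))&(h[...,2]>40)
    m=cv2.morphologyEx(m.astype(np.uint8),cv2.MORPH_CLOSE,np.ones((3,3)))
    b,c,sx=blob(m,proj(p,[.512,-.229,.03])[0]); print(n,c,sx)
    q=cv2.convexHull(np.argwhere(b)[:,::-1].astype(np.int32)); k=np.zeros(b.shape,np.uint8); cv2.fillConvexPoly(k,q,1)
    obs.append((p,k.astype(np.float32)))
D=(.028,.044,0,.06)
for nm,o in(("w",obs[:1]),("ws",obs[::2]),("wts",obs)):
    for fz in(True,False):
        r,f=fit(o,[.512,-.229,.22],D,freez=fz); print(nm,fz,r,"yaw",np.degrees(r[2]),f)
r=[.5117,-.2307,.2305]
im=cv2.cvtColor(np.asarray(w["pixels"]),cv2.COLOR_RGB2BGR)
for q in proj(w,corners(r[0],r[1],0,r[2],D)): cv2.circle(im,tuple(int(round(v)) for v in q),1,(0,255,255),-1)
a=im[130:240,260:380]; b=obs[0][1][130:240,260:380,None]*255
cv2.imwrite("pics/fit1.png",cv2.resize(np.hstack([a,np.repeat(b,3,2).astype(np.uint8)]),None,fx=3,fy=3,interpolation=cv2.INTER_NEAREST))
```

```text
w [317.6509 179.9156] [ 298  148   41   65 1885]
t [399.5    193.3242] [390 187  20  13 182]
s [250.7315 259.1459] [240 244  22  32 473]
w True [ 0.5116 -0.2305  0.2314] yaw 13.260079923416429 0.03560376167297363
w False [ 0.5116 -0.2304  0.2302  0.    ] yaw 13.191520419951965 0.03568798303604126
ws True [ 0.5116 -0.23    0.231 ] yaw 13.237074471498953 0.06302332878112793
ws False [ 0.5116 -0.2298  0.2348  0.0013] yaw 13.45591311916574 0.05936044454574585
wts True [ 0.5116 -0.23    0.2315] yaw 13.264494891280986 0.07579825073480606
wts False [ 0.5118 -0.2299  0.2407  0.0015] yaw 13.788659463326674 0.07304277271032333
```

View pics/fit1.png

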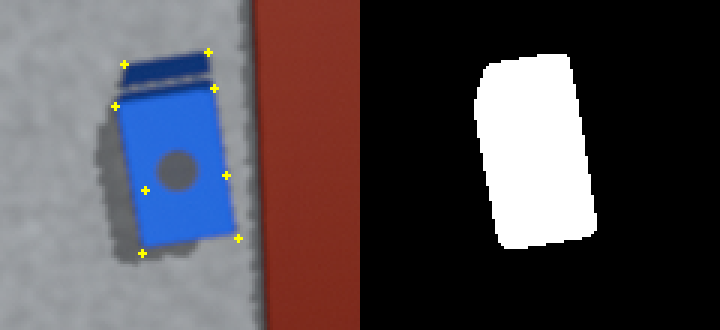

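Run:
```python
from h import *
import pickle
w=pickle.load(open("w1.pkl","rb"))
C=np.array([(117,98),(213,88),(238,234),(142,247)])/3.-.33+[260,130]
W=np.array([onz(w,c,.06)[:2] for c in C]); print(W, "centre",W.mean(0))
for i in range(4):
    d=W[(i+1)%4]-W[i]; print(np.linalg.norm(d),np.degrees(np.arctan2(d[1],d[0])))
# bottom far corners (visible)
print(onz(w,(260+124/3,130+67/3),0),onz(w,(260+208/3,130+54/3),0))
plan([.5116,-.2305],.25,90+9)
```

```text
[[ 0.4938 -0.2105]
 [ 0.5199 -0.2059]
 [ 0.5305 -0.2479]
 [ 0.5032 -0.2538]] centre [ 0.5119 -0.2295]
0.02650838769103 9.953416155680074
0.04332330712972986 -75.79233136041155
0.02793817500373833 -167.85359897373132
0.04430976412370783 102.28742020349536
[ 0.4935 -0.2138  0.    ] [ 0.521  -0.2075  0.    ]
t 3.82 pos [ 0.5108 -0.2314  0.3648] yaw 94.03 F [0.1231 0.8938 0.1981] gap 0.0853 gf 0.0
world d [ 0.0008  0.0009 -0.1148] tool d [0.0009 0.0008 0.1148] turn z -0.0868
```

Corner check: the top face is about 27 × 44 mm, centred at (0.512, −0.230), with yaw near 12.5°. I'll descend and grip across its 28 mm side.

Request:
send_rows(rows=[{"xyz": [0.0014, 0.0012, 0.02], "turn": [0, 0, -0.074]}, {"xyz": [0, 0, 0.03], "turn": [0, 0, -0.074]}, {"xyz": [0, 0, 0.03], "turn": [0, 0, 0]}, {"xyz": [0, 0, 0.03], "turn": [0, 0, 0]}, {"xyz": [0, 0, 0.03], "turn": [0, 0, 0]}, {"xyz": [0, 0, 0.02], "turn": [0, 0, 0]}, {"xyz": [0, 0, 0.01], "turn": [0, 0, 0]}, {"xyz": [0, 0, 0], "turn": [0, 0, 0]}])

```text
t: 4.48
ee_pos: [0.5113, -0.2293, 0.1925]
ee_rot: [[-0.218, 0.976, -0.004], [0.976, 0.218, 0.003], [0.003, -0.003, -1.0]]
ft_force: [1.1, -0.4, 0.1]
finger_gap: 0.0855
grip_force: 0.0
```

Request:
send_rows(rows=[{"xyz": [0, 0, 0], "turn": [0, 0, 0]}, {"xyz": [0, 0, 0], "turn": [0, 0, 0]}, {"xyz": [0, 0, 0], "turn": [0, 0, 0]}, {"xyz": [0, 0, 0], "turn": [0, 0, 0]}, {"xyz": [0, 0, 0], "turn": [0, 0, 0]}, {"xyz": [0, 0, 0], "turn": [0, 0, 0]}, {"xyz": [0, 0, 0], "turn": [0, 0, 0]}, {"xyz": [0, 0, 0], "turn": [0, 0, 0]}], hand=-1, grip_force=50)

```text
t: 5.15
ee_pos: [0.5127, -0.2297, 0.196]
ee_rot: [[-0.219, 0.976, 0.002], [0.976, 0.219, -0.001], [-0.002, 0.002, -1.0]]
ft_force: [-0.8, -0.8, 6.2]
finger_gap: 0.0274
grip_force: 50.1
```

Gripped: the gap is 27.4 mm at 50 N. Now I lift and carry it towards the rack.

Request:
send_rows(rows=[{"xyz": [0, 0, -0.005], "turn": [0, 0, 0]}, {"xyz": [0, 0, -0.02], "turn": [0, 0, 0]}, {"xyz": [0, 0, -0.035], "turn": [0, 0, 0]}, {"xyz": [0, 0, -0.035], "turn": [0, 0, 0]}, {"xyz": [0, 0, -0.035], "turn": [0, 0, 0]}, {"xyz": [0, 0, -0.035], "turn": [0, 0, 0]}, {"xyz": [0.02, 0.006, -0.015], "turn": [0, 0, 0]}, {"xyz": [0.036, 0.011, 0], "turn": [0, 0, 0]}])

```text
t: 5.82
ee_pos: [0.5175, -0.1738, 0.3796]
ee_rot: [[-0.215, 0.977, 0.008], [0.977, 0.215, -0.006], [-0.008, 0.006, -1.0]]
ft_force: [1.2, -0.5, -2.3]
finger_gap: 0.0278
grip_force: 49.8
```

Request:
send_rows(rows=[{"xyz": [0.036, 0.011, 0], "turn": [0, 0, 0]}, {"xyz": [0.036, 0.011, 0], "turn": [0, 0, 0]}, {"xyz": [0.036, 0.011, 0], "turn": [0, 0, 0]}, {"xyz": [0.036, 0.011, 0], "turn": [0, 0, 0]}, {"xyz": [0.036, 0.011, 0], "turn": [0, 0, 0]}, {"xyz": [0.036, 0.011, 0], "turn": [0, 0, 0]}, {"xyz": [0.036, 0.011, 0], "turn": [0, 0, 0]}, {"xyz": [0.03, 0.01, 0], "turn": [0, 0, 0]}])

```text
t: 6.48
ee_pos: [0.5388, 0.1257, 0.3746]
ee_rot: [[-0.22, 0.976, -0.001], [0.976, 0.22, 0.001], [0.001, -0.001, -1.0]]
ft_force: [0.3, 0.4, -2.8]
finger_gap: 0.0274
grip_force: 49.7
```

Request:
send_rows(rows=[{"xyz": [0.03, 0.01, 0], "turn": [0, 0, 0.09]}, {"xyz": [0.02, 0.01, 0], "turn": [0, 0, 0.09]}, {"xyz": [0.01, 0.005, 0], "turn": [0, 0, 0]}, {"xyz": [0, 0, 0], "turn": [0, 0, 0]}, {"xyz": [0, 0, 0], "turn": [0, 0, 0]}])

```text
t: 6.9
ee_pos: [0.5545, 0.186, 0.3742]
ee_rot: [[-0.044, 0.999, -0.001], [0.999, 0.044, -0.001], [-0.001, -0.001, -1.0]]
ft_force: [0.6, 0.4, -2.3]
finger_gap: 0.0273
grip_force: 49.7
```

Run:
```python
from h import *
import pickle
st(); p=robot.get_image("wrist"); save(p,"w2.png"); pickle.dump(p,open("w2.pkl","wb"))
for th in ("slot_blue","slot_red","slot_green","slot_yellow","rack"):
    print(th,[(d["centre"],round(d["confidence"],2),onz(p,d["centre"],.008)) for d in robot.place_of(p,th)[:1]])
```

```text
t 6.9 pos [0.5545 0.186  0.3742] yaw 92.53 F [ 0.584   0.394  -2.3016] gap 0.0273 gf 49.7
slot_blue [([313.4, 0.0], 0.83, array([0.5436, 0.3372, 0.008 ]))]
slot_red []
slot_green [([202.7, 293.4], 0.71, array([0.4271, 0.033 , 0.008 ]))]
slot_yellow []
rack [([315.1, 124.3], 0.96, array([0.5494, 0.2309, 0.008 ]))]
```

View pics/w2.png

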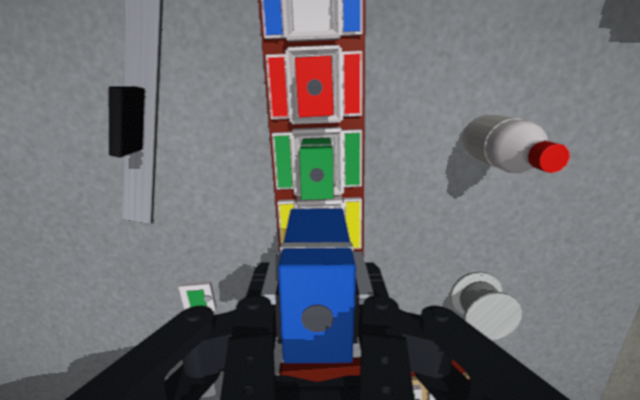

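The wrist view shows the held block (317,290) and the yellow, green and red slots in a row up to the blue slot at (313,15). Next I step 10 cm further for a second view.

Request:
send_rows(rows=[{"xyz": [0.03, 0, 0], "turn": [0, 0, 0]}, {"xyz": [0.04, 0, 0], "turn": [0, 0, 0]}, {"xyz": [0.03, 0, 0], "turn": [0, 0, 0]}, {"xyz": [0, 0, 0], "turn": [0, 0, 0]}, {"xyz": [0, 0, 0], "turn": [0, 0, 0]}, {"xyz": [0, 0, 0], "turn": [0, 0, 0]}])

```text
t: 7.7
ee_pos: [0.5506, 0.2853, 0.3745]
ee_rot: [[-0.041, 0.999, -0.0], [0.999, 0.041, -0.001], [-0.001, -0.0, -1.0]]
ft_force: [0.5, -1.3, -2.7]
finger_gap: 0.0275
grip_force: 49.7
```

Run:
```python
from h import *
import pickle
s=st(); p=robot.get_image("wrist"); save(p,"w3.png"); pickle.dump((p,s),open("w3.pkl","wb"))
for th in ("slot_blue","slot_red","rack","blue_block"):
    print(th,[(d["centre"],round(d["confidence"],2),onz(p,d["centre"],.012)) for d in robot.place_of(p,th)[:1]])
h=hsv(p); m=(h[...,0]>95)&(h[...,0]<130)&(h[...,1]>120)&(h[...,2]>40)
n,l,S,c=cv2.connectedComponentsWithStats(m.astype(np.uint8))
for i in range(1,n):
    if S[i,4]>80:
        q=cv2.minAreaRect(np.argwhere(l==i)[:,::-1].astype(np.float32)); print(S[i],c[i],onz(p,c[i],.012),[onz(p,b,.012)[:2].round(4).tolist() for b in cv2.boxPoints(q)])
```

```text
t 7.7 pos [0.5506 0.2853 0.3745] yaw 92.36 F [ 0.4515 -1.3471 -2.7434] gap 0.0275 gf 49.7
slot_blue [([311.0, 117.1], 0.9, array([0.5418, 0.3372, 0.012 ]))]
slot_red []
rack [([465.6, 227.8], 0.21, array([0.7105, 0.2286, 0.012 ]))]
blue_block [([318.6, 243.5], 0.83, array([0.5546, 0.2038, 0.012 ]))]
[339  89  16  56 834] [346.8118 116.0935] [0.576  0.3395 0.012 ] [[0.567, 0.3638], [0.581, 0.3643], [0.5849, 0.3131], [0.5702, 0.3125]]
[266  92  19  55 830] [275.0542 118.8855] [0.5074 0.3342 0.012 ] [[0.4985, 0.3583], [0.5126, 0.3598], [0.5167, 0.3085], [0.5018, 0.3068]]
[ 284  208   66   34 1939] [316.4621 225.7148] [0.5515 0.2246 0.012 ] [[0.5167, 0.2434], [0.5847, 0.2461], [0.5873, 0.2081], [0.5171, 0.2053]]
[ 278  248   79  115 7816] [316.8238 303.1186] [0.5557 0.1274 0.012 ] [[0.5097, 0.1953], [0.5947, 0.2005], [0.6093, 0.0451], [0.5126, 0.0389]]
```

View pics/w3.png

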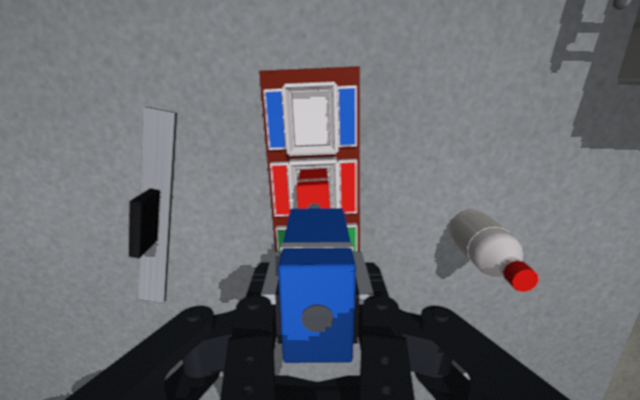

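Run:
```python
from h import *
import pickle
p3,s=pickle.load(open("w3.pkl","rb")); p2=pickle.load(open("w2.pkl","rb"))
R=s["ee_rot"];T=s["ee_pos"]
def tl(X): return R.T@(X-T)
zt=T[2]-.136; zb=T[2]-.196
for n,uv,z in(("topfar",(317,249),zt),("topnear",(318,361.5),zt),("hole",(317,317),zt),("botfar",(317.5,208),zb),("topL",(278.5,249),zt),("topR",(354,249),zt),("botL",(286,208.5),zb),("botR",(349,208.5),zb)):
    print(n,tl(onz(p3,uv,z)))
def strips(p,lo,hi,nm):
    h=hsv(p); H=h[...,0]; m=((H>lo)&(H<hi) if lo<hi else (H>lo)|(H<hi))&(h[...,1]>140)&(h[...,2]>100)
    n,l,S,c=cv2.connectedComponentsWithStats(m.astype(np.uint8)); out=[]
    for i in range(1,n):
        if 400<S[i,4]<1400 and S[i,3]>1.8*S[i,2] and 255<c[i][0]<370: out.append(c[i]); 
    print(nm,np.array(out).tolist()); return sorted(out,key=lambda c:c[0])
for nm,lo,hi in(("red",175,4),("green",50,80)):
    a,b=strips(p2,lo,hi,nm+"2"),strips(p3,lo,hi,nm+"3")
    for q in(a,b):
        if len(q)==2: print([onz(p2 if q is a else p3,c,.01)[:2] for c in q])
    if len(a)==2==len(b):
        X=[tri([(p2,a[i]),(p3,b[i])]) for i in(0,1)]; print(nm,X,"mid",np.mean(X,0))
```

```text
topfar [ 0.0283 -0.0008  0.136 ]
topnear [-0.0209 -0.0005  0.136 ]
hole [ 0.0001 -0.0008  0.136 ]
botfar [ 0.0213 -0.0005  0.196 ]
topL [ 0.0283 -0.0141  0.136 ]
topR [0.0283 0.012  0.136 ]
botL [ 0.021 -0.017  0.196]
botR [0.021  0.0159 0.196 ]
red2 [[351.5200945626477, 83.10992907801419], [277.7129943502825, 86.0587570621469]]
red3 [[347.71625766871165, 186.43711656441718], [280.53984962406014, 189.33082706766916]]
[array([0.5131, 0.2647]), array([0.5818, 0.2702])]
[array([0.5128, 0.263 ]), array([0.5819, 0.2689])]
red [array([0.5135, 0.2647, 0.0154]), array([0.5814, 0.2702, 0.0143])] mid [0.5475 0.2675 0.0148]
green2 [[352.00924499229586, 158.47149460708783], [283.1501547987616, 161.11919504643961]]
green3 []
[array([0.5189, 0.1935]), array([0.5877, 0.1991])]
```

The slot centre comes out the same from the blue strips and from the red slot plus 70 mm: (0.542, 0.337), yaw 4.6°. The block sits centred in the grip. I'll move above the slot and lower.

Request:
send_rows(rows=[{"xyz": [0.02, -0.003, 0], "turn": [0, 0, -0.039]}, {"xyz": [0.022, -0.003, 0], "turn": [0, 0, 0]}, {"xyz": [0.01, -0.001, 0.02], "turn": [0, 0, 0]}, {"xyz": [0, 0, 0.035], "turn": [0, 0, 0]}, {"xyz": [0, 0, 0.035], "turn": [0, 0, 0]}, {"xyz": [0, 0, 0.03], "turn": [0, 0, 0]}, {"xyz": [0, 0, 0.015], "turn": [0, 0, 0]}, {"xyz": [0, 0, 0], "turn": [0, 0, 0]}])

```text
t: 8.62
ee_pos: [0.5388, 0.336, 0.235]
ee_rot: [[-0.079, 0.997, -0.008], [0.997, 0.079, -0.003], [-0.003, -0.008, -1.0]]
ft_force: [-0.1, -0.2, -3.1]
finger_gap: 0.0272
grip_force: 49.7
```

Request:
send_rows(rows=[{"xyz": [0, 0, 0], "turn": [0, 0, 0]}, {"xyz": [0, 0, 0], "turn": [0, 0, 0]}, {"xyz": [0, 0, 0], "turn": [0, 0, 0]}])

```text
t: 8.87
ee_pos: [0.5412, 0.3374, 0.242]
ee_rot: [[-0.08, 0.997, 0.004], [0.997, 0.08, 0.002], [0.001, 0.004, -1.0]]
ft_force: [0.2, 0.3, -3.1]
finger_gap: 0.0276
grip_force: 49.7
```

Run:
```python
from h import *
plan([.5418,.337],.208,94.6)
p=robot.get_image("scene"); a=np.asarray(p["pixels"])[70:190,330:470,::-1]
w=robot.get_image("wrist"); b=cv2.resize(np.asarray(w["pixels"])[...,::-1],(384,240))
cv2.imwrite("pics/c1.png",np.hstack([cv2.resize(a,None,fx=2,fy=2,interpolation=cv2.INTER_CUBIC),b]))
```

```text
t 8.87 pos [0.5412 0.3374 0.242 ] yaw 94.56 F [ 0.2009  0.2939 -3.1485] gap 0.0276 gf 49.7
world d [ 0.0006 -0.0004 -0.034 ] tool d [-0.0005  0.0004  0.034 ] turn z -0.0007
```

View pics/c1.png

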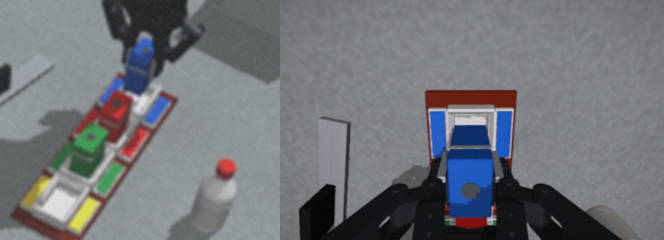

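The block hangs straight above the blue slot, with the strips even on both sides (scene crop 140,75; wrist crop 470,150). I'll lower it gently.

Request:
send_rows(rows=[{"xyz": [-0.0005, 0.0005, 0.004], "turn": [0, 0, 0]}, {"xyz": [0, 0, 0.005], "turn": [0, 0, 0]}, {"xyz": [0, 0, 0.005], "turn": [0, 0, 0]}, {"xyz": [0, 0, 0.005], "turn": [0, 0, 0]}, {"xyz": [0, 0, 0.004], "turn": [0, 0, 0]}, {"xyz": [0, 0, 0.003], "turn": [0, 0, 0]}, {"xyz": [0, 0, 0.002], "turn": [0, 0, 0]}, {"xyz": [0, 0, 0], "turn": [0, 0, 0]}])

```text
t: 9.63
ee_pos: [0.5406, 0.3368, 0.2109]
ee_rot: [[-0.08, 0.997, -0.001], [0.997, 0.08, -0.0], [-0.0, -0.001, -1.0]]
ft_force: [0.1, -1.0, -3.0]
finger_gap: 0.0275
grip_force: 49.7
```

Request:
send_rows(rows=[{"xyz": [0, 0, 0.001], "turn": [0, 0, 0]}, {"xyz": [0, 0, 0.001], "turn": [0, 0, 0]}, {"xyz": [0, 0, 0.001], "turn": [0, 0, 0]}, {"xyz": [0, 0, 0.001], "turn": [0, 0, 0]}, {"xyz": [0, 0, 0], "turn": [0, 0, 0]}, {"xyz": [0, 0, 0], "turn": [0, 0, 0]}])

```text
t: 10.13
ee_pos: [0.5409, 0.3369, 0.2081]
ee_rot: [[-0.08, 0.997, 0.001], [0.997, 0.08, 0.0], [0.0, 0.001, -1.0]]
ft_force: [-1.6, -0.8, 0.6]
finger_gap: 0.0279
grip_force: 49.9
```

Request:
send_rows(rows=[{"xyz": [0, 0, 0], "turn": [0, 0, 0]}, {"xyz": [0, 0, 0], "turn": [0, 0, 0]}, {"xyz": [0, 0, 0], "turn": [0, 0, 0]}, {"xyz": [0, 0, 0], "turn": [0, 0, 0]}, {"xyz": [0, 0, 0], "turn": [0, 0, 0]}], hand=0.3)

```text
t: 10.55
ee_pos: [0.5409, 0.3369, 0.2078]
ee_rot: [[-0.08, 0.997, 0.0], [0.997, 0.08, 0.0], [0.0, 0.0, -1.0]]
ft_force: [0.9, 0.7, -0.6]
finger_gap: 0.0554
grip_force: 0.0
```

Request:
send_rows(rows=[{"xyz": [0, 0, -0.01], "turn": [0, 0, 0]}, {"xyz": [0, 0, -0.02], "turn": [0, 0, 0]}, {"xyz": [0, 0, -0.03], "turn": [0, 0, 0]}, {"xyz": [0, 0, -0.03], "turn": [0, 0, 0]}, {"xyz": [0, 0, -0.02], "turn": [0, 0, 0]}, {"xyz": [0, 0, -0.01], "turn": [0, 0, 0]}, {"xyz": [0, 0, 0], "turn": [0, 0, 0]}])

```text
t: 11.13
ee_pos: [0.5414, 0.3372, 0.3313]
ee_rot: [[-0.08, 0.997, 0.006], [0.997, 0.08, 0.002], [0.002, 0.006, -1.0]]
ft_force: [0.8, 0.7, -0.2]
finger_gap: 0.0553
grip_force: 0.0
```

Run:
```python
from h import *
import pickle
st(); p=robot.get_image("wrist"); t=robot.get_image("top"); s=robot.get_image("scene"); pickle.dump((p,t,s),open("w4.pkl","wb"))
a=np.asarray(s["pixels"])[70:190,330:470,::-1]; b=np.asarray(p["pixels"])[::,:,::-1]
cv2.imwrite("pics/c2.png",np.hstack([cv2.resize(b,(512,320)),cv2.resize(a,(280,320),interpolation=cv2.INTER_CUBIC)]))
h=hsv(p); m=(h[...,0]>95)&(h[...,0]<130)&(h[...,1]>120)&(h[...,2]>40)
n,l,S,c=cv2.connectedComponentsWithStats(m.astype(np.uint8))
for i in range(1,n):
    if S[i,4]>80: print(S[i],c[i],onz(p,c[i],.01),onz(p,c[i],.072))
for th in("straightedge",):
  for q in(p,t,s): print(th,[(d["centre"],round(d["confidence"],2),onz(q,d["centre"],0)) for d in robot.place_of(q,th)[:1]])
```

```text
t 11.13 pos [0.5414 0.3372 0.3313] yaw 94.59 F [ 0.7634  0.7041 -0.1963] gap 0.0553 gf 0.0
[268 157  19  56 911] [277.4632 184.2711] [0.5073 0.3328 0.01  ] [0.513  0.3512 0.072 ]
[347 156  18  57 915] [355.0098 183.777 ] [0.5764 0.3386 0.01  ] [0.5674 0.3558 0.072 ]
[298 161  33   9 286] [313.8322 165.0909] [0.5384 0.3527 0.01  ] [0.5375 0.3669 0.072 ]
[ 295  173   39   61 2107] [313.8168 202.3844] [0.541  0.3182 0.01  ] [0.5395 0.3397 0.072 ]
straightedge [([150.0, 269.8], 0.89, array([0.3821, 0.2304, 0.    ]))]
straightedge [([244.3, 232.9], 0.57, array([0.3896, 0.2284, 0.    ]))]
straightedge [([329.6, 119.6], 0.86, array([0.3854, 0.2381, 0.    ]))]
```

View pics/c2.png

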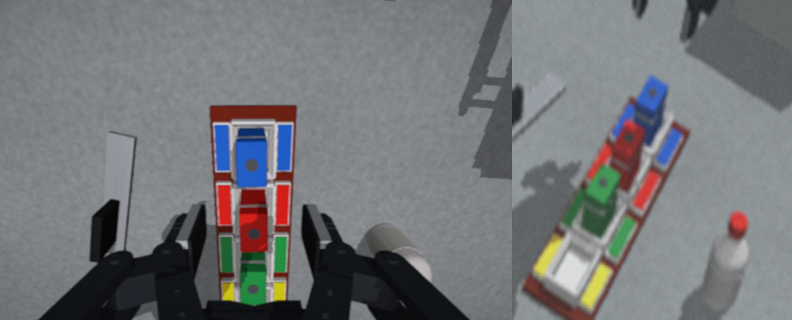

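The block stands in the blue slot with its top level with its neighbours (wrist 250,160), so step 1 is done. Next is the straightedge.

Request:
send_rows(rows=[{"xyz": [-0.01, -0.018, 0], "turn": [0, 0, 0]}, {"xyz": [-0.016, -0.029, 0], "turn": [0, 0, 0]}, {"xyz": [-0.016, -0.029, 0], "turn": [0, 0, 0]}, {"xyz": [-0.016, -0.029, 0], "turn": [0, 0, 0]}, {"xyz": [-0.016, -0.029, 0], "turn": [0, 0, 0]}, {"xyz": [-0.015, -0.029, 0], "turn": [0, 0, 0.08]}, {"xyz": [0, 0, 0], "turn": [0, 0, 0.08]}, {"xyz": [0, 0, 0], "turn": [0, 0, 0.086]}], hand=1)

```text
t: 12.1
ee_pos: [0.3834, 0.2342, 0.3268]
ee_rot: [[0.17, 0.986, -0.003], [0.986, -0.17, -0.001], [-0.001, -0.002, -1.0]]
ft_force: [1.5, -0.3, 0.4]
finger_gap: 0.0858
grip_force: 0.0
```

Request:
send_rows(rows=[{"xyz": [0, 0, 0], "turn": [0, 0, 0]}, {"xyz": [0, 0, 0], "turn": [0, 0, 0]}, {"xyz": [0, 0, 0], "turn": [0, 0, 0]}, {"xyz": [0, 0, 0], "turn": [0, 0, 0]}])

```text
t: 12.43
ee_pos: [0.3857, 0.2352, 0.3274]
ee_rot: [[0.163, 0.987, -0.001], [0.987, -0.163, -0.0], [-0.0, -0.001, -1.0]]
ft_force: [-0.0, 1.1, 0.0]
finger_gap: 0.0853
grip_force: 0.0
```

Run:
```python
from h import *
import pickle
s=st(); p=robot.get_image("wrist"); pickle.dump((p,s),open("w5.pkl","wb")); save(p,"w5.png")
p3,_=pickle.load(open("w3.pkl","rb"))
print([(d["centre"],round(d["confidence"],2),onz(p,d["centre"],0)) for d in robot.place_of(p,"straightedge")[:1]])
for q,off in((p,None),(p3,None)):
    h=hsv(q); m=(h[...,2]<45)
    n,l,S,c=cv2.connectedComponentsWithStats(m.astype(np.uint8))
    print([(S[i].tolist(),c[i].round(1).tolist()) for i in range(1,n) if S[i,4]>200])
```

```text
t 12.43 pos [0.3857 0.2352 0.3274] yaw 80.59 F [-0.0325  1.1364  0.011 ] gap 0.0853 gf 0.0
[([506.6, 116.8], 0.49, array([0.5539, 0.2635, 0.    ]))]
[([429, 0, 24, 180, 259], [440.0, 81.3]), ([303, 159, 14, 81, 1039], [310.0, 198.4]), ([500, 180, 22, 57, 806], [511.1, 206.9]), ([526, 194, 9, 52, 334], [530.6, 219.1]), ([0, 267, 640, 133, 30407], [317.1, 362.5])]
[([130, 189, 29, 68, 1595], [143.4, 222.0]), ([66, 263, 503, 137, 29466], [316.7, 357.4])]
```

View pics/w5.png

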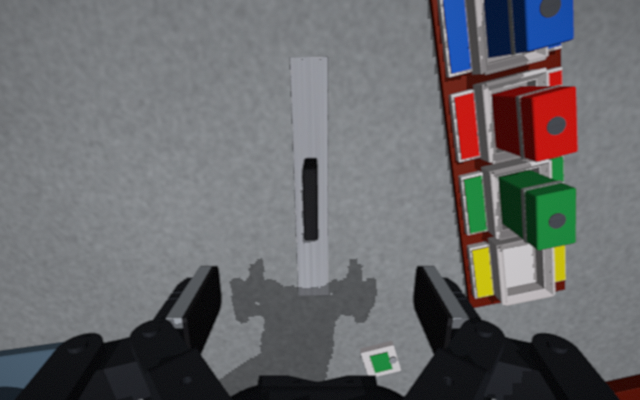

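The straightedge runs from (309,57) to (313,289), with its black rib at (310,200). It lies almost along the image column, so it is nearly aligned with the tool.

Run:
```python
from h import *
import pickle
p,s=pickle.load(open("w5.pkl","rb")); R=s["ee_rot"];T=s["ee_pos"]
p3,_=pickle.load(open("w3.pkl","rb"))
g=cv2.cvtColor(np.asarray(p["pixels"]),cv2.COLOR_RGB2GRAY).astype(float)
g=cv2.GaussianBlur(g,(3,3),0)
L=[];Rr=[]
for v in list(range(66,150,3))+list(range(246,262,3)):
    d=np.gradient(g[v]); a=285+np.argmax(np.abs(d[285:303])); b=318+np.argmax(np.abs(d[318:336])); L.append((a,v));Rr.append((b,v))
def line(P,z):
    W=np.array([onz(p,q,z)[:2] for q in P]); f=np.polyfit(W[:,1],W[:,0],1)
    for _ in range(3):
        k=np.abs(np.polyval(f,W[:,1])-W[:,0])<.002; f=np.polyfit(W[k,1],W[k,0],1)
    return f,k.sum()
for P,z in((L,.008),(Rr,.008)):
    f,k=line(P,z); print("side",z,f,k,"yaw",-np.degrees(np.arctan(f[0])),"x at .235",np.polyval(f,.235))
for uv in((290.5,57.5),(326,57.5),(298,289),(328,289)): print("corner",onz(p,uv,.008))
h=hsv(p); m=(h[...,2]<45)[150:250,290:330]; q=np.argwhere(m)[:,::-1]+[290,150]
r=cv2.minAreaRect(q.astype(np.float32)); print(r)
# rib top: rows ~166.. 240
for uv in((303,240.5),(317.5,240.5),(303,167),(317.5,166)): print("ribtop",onz(p,uv,.05))
# triangulate rib near-top far... bottom-right/near end top corners in w5 vs w3
hh=hsv(p3); m3=(hh[...,2]<45)[180:265,120:170]; im=np.asarray(p3["pixels"])[170:270,110:185,::-1]; im5=np.asarray(p["pixels"])[145:255,280:340,::-1]
cv2.imwrite("pics/rib.png",np.hstack([cv2.resize(im,(375,500),interpolation=cv2.INTER_NEAREST),cv2.resize(im5,(273,500),interpolation=cv2.INTER_NEAREST)]))
```

```text
side 0.008 [0.1553 0.3281] 34 yaw -8.828649267264012 x at .235 0.36456095158867274
side 0.008 [0.1495 0.3589] 34 yaw -8.502201669676342 x at .235 0.3940428689395781
corner [0.381  0.3395 0.008 ]
corner [0.4086 0.3348 0.008 ]
corner [0.348  0.1299 0.008 ]
corner [0.3774 0.125  0.008 ]
((309.5, 199.0), (80.0, 13.0), 90.0)
ribtop [0.3676 0.2009 0.05  ]
ribtop [0.3791 0.199  0.05  ]
ribtop [0.3784 0.2604 0.05  ]
ribtop [0.3892 0.2594 0.05  ]
```

View pics/rib.png

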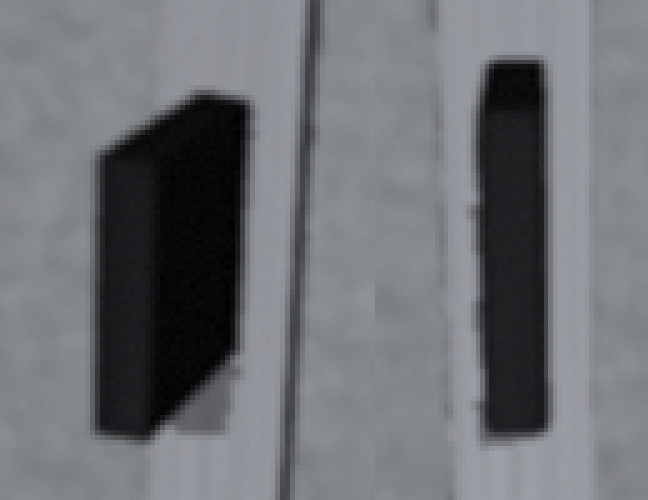

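Run:
```python
from h import *
import pickle
p,s=pickle.load(open("w5.pkl","rb")); p3,_=pickle.load(open("w3.pkl","rb"))
print("near-left top",tri([(p,(304.4,239.5)),(p3,(129.5,256.3))]),"near-right top",tri([(p,(317.5,239.5)),(p3,(140,257))]))
plan([.3787,.2302],.188,81.3)
```

```text
near-left top [0.3686 0.2002 0.0475] near-right top [0.3791 0.1994 0.0479]
t 12.53 pos [0.3856 0.2352 0.3274] yaw 80.55 F [0.6145 0.123  0.8296] gap 0.0857 gf 0.0
world d [-0.0069 -0.005  -0.1394] tool d [-0.0061 -0.0059  0.1394] turn z -0.0130
```

The rib top triangulates to 48 mm against the stated 50, which agrees. I'll descend and grip the rib.

Request:
send_rows(rows=[{"xyz": [-0.006, -0.006, 0.015], "turn": [0, 0, -0.013]}, {"xyz": [0, 0, 0.03], "turn": [0, 0, 0]}, {"xyz": [0, 0, 0.03], "turn": [0, 0, 0]}, {"xyz": [0, 0, 0.03], "turn": [0, 0, 0]}, {"xyz": [0, 0, 0.02], "turn": [0, 0, 0]}, {"xyz": [0, 0, 0.01], "turn": [0, 0, 0]}, {"xyz": [0, 0, 0.004], "turn": [0, 0, 0]}, {"xyz": [0, 0, 0], "turn": [0, 0, 0]}])

```text
t: 13.2
ee_pos: [0.3783, 0.2301, 0.1878]
ee_rot: [[0.152, 0.988, -0.002], [0.988, -0.152, -0.001], [-0.001, -0.002, -1.0]]
ft_force: [0.4, -0.3, -0.2]
finger_gap: 0.0854
grip_force: 0.0
```

Request:
send_rows(rows=[{"xyz": [0, 0, 0], "turn": [0, 0, 0]}, {"xyz": [0, 0, 0], "turn": [0, 0, 0]}, {"xyz": [0, 0, 0], "turn": [0, 0, 0]}, {"xyz": [0, 0, 0], "turn": [0, 0, 0]}, {"xyz": [0, 0, 0], "turn": [0, 0, 0]}, {"xyz": [0, 0, 0], "turn": [0, 0, 0]}, {"xyz": [0, 0, 0], "turn": [0, 0, 0]}, {"xyz": [0, 0, 0], "turn": [0, 0, 0]}], hand=-1, grip_force=60)

```text
t: 13.87
ee_pos: [0.3788, 0.2302, 0.1892]
ee_rot: [[0.152, 0.988, 0.001], [0.988, -0.152, 0.0], [0.0, 0.001, -1.0]]
ft_force: [1.1, -0.3, 6.6]
finger_gap: 0.0114
grip_force: 58.8
```

Request:
send_rows(rows=[{"xyz": [0, 0, 0], "turn": [0, 0, 0]}, {"xyz": [0, 0, 0], "turn": [0, 0, 0]}, {"xyz": [0, 0, 0], "turn": [0, 0, 0]}])

```text
t: 14.12
ee_pos: [0.3787, 0.2302, 0.1892]
ee_rot: [[0.152, 0.988, 0.001], [0.988, -0.152, 0.0], [0.0, 0.001, -1.0]]
ft_force: [0.4, -0.6, 5.5]
finger_gap: 0.0114
grip_force: 58.9
```

The rib is gripped (gap 11.4 mm, 59 N). I'll lift and carry it to stop about 10 mm short of the pallet edge.

Request:
send_rows(rows=[{"xyz": [0, 0, -0.005], "turn": [0, 0, 0]}, {"xyz": [0, 0, -0.015], "turn": [0, 0, 0]}, {"xyz": [0, 0, -0.025], "turn": [0, 0, 0]}, {"xyz": [0, 0, -0.025], "turn": [0, 0, 0]}, {"xyz": [-0.01, 0.005, -0.02], "turn": [0, 0, 0]}, {"xyz": [-0.02, 0.01, -0.01], "turn": [0, 0, 0]}, {"xyz": [-0.03, 0.014, 0], "turn": [0, 0, 0]}, {"xyz": [-0.034, 0.016, 0], "turn": [0, 0, 0]}])

```text
t: 14.78
ee_pos: [0.4081, 0.1303, 0.2892]
ee_rot: [[0.15, 0.989, 0.0], [0.989, -0.15, 0.0], [0.001, 0.0, -1.0]]
ft_force: [1.5, 0.2, -5.8]
finger_gap: 0.0109
grip_force: 59.1
```

Request:
send_rows(rows=[{"xyz": [-0.034, 0.016, 0], "turn": [0, 0, 0]}, {"xyz": [-0.034, 0.016, 0], "turn": [0, 0, 0]}, {"xyz": [-0.034, 0.016, 0], "turn": [0, 0, 0]}, {"xyz": [-0.034, 0.016, 0], "turn": [0, 0, 0]}, {"xyz": [-0.034, 0.016, 0], "turn": [0, 0, 0]}, {"xyz": [-0.034, 0.016, 0], "turn": [0, 0, 0]}, {"xyz": [-0.034, 0.016, 0], "turn": [0, 0, 0]}, {"xyz": [-0.034, 0.016, 0], "turn": [0, 0, 0]}])

```text
t: 15.45
ee_pos: [0.4932, -0.1595, 0.2879]
ee_rot: [[0.153, 0.988, -0.002], [0.988, -0.153, 0.001], [0.001, -0.002, -1.0]]
ft_force: [0.6, -0.1, -5.7]
finger_gap: 0.0116
grip_force: 59.0
```

Request:
send_rows(rows=[{"xyz": [-0.03, 0.014, 0], "turn": [0, 0, -0.04]}, {"xyz": [-0.015, 0.008, 0], "turn": [0, 0, -0.08]}, {"xyz": [0, 0, 0], "turn": [0, 0, -0.08]}, {"xyz": [0, 0, 0], "turn": [0, 0, -0.06]}, {"xyz": [0, 0, 0], "turn": [0, 0, -0.03]}, {"xyz": [0, 0, 0], "turn": [0, 0, 0]}, {"xyz": [0, 0, 0], "turn": [0, 0, 0]}, {"xyz": [0, 0, 0], "turn": [0, 0, 0]}])

```text
t: 16.12
ee_pos: [0.509, -0.2052, 0.2882]
ee_rot: [[-0.136, 0.991, -0.001], [0.991, 0.136, 0.001], [0.001, -0.001, -1.0]]
ft_force: [0.0, 0.6, -4.8]
finger_gap: 0.0118
grip_force: 59.1
```

Run:
```python
from h import *
import pickle
w=pickle.load(open("w1.pkl","rb"))
a,b=onz(w,(357.5,4),.016),onz(w,(365,270.5),.016); print("holes",a,b,"mid",(a+b)/2,"dist",np.linalg.norm(a-b),"yaw",np.degrees(np.arctan2(-(a-b)[0],(a-b)[1])))
plan([.5122,-.216],.289,97.87)
p=robot.get_image("wrist"); save(p,"w6.png"); pickle.dump(p,open("w6.pkl","wb"))
```

```text
holes [ 0.534  -0.0835  0.016 ] [ 0.5688 -0.3333  0.016 ] mid [ 0.5514 -0.2084  0.016 ] dist 0.2522397253978231 yaw 7.940135175755861
t 16.12 pos [ 0.509  -0.2052  0.2882] yaw 97.80 F [ 0.0243  0.5975 -4.7556] gap 0.0118 gf 59.1
world d [ 0.0032 -0.0108  0.0008] tool d [-0.0111  0.0017 -0.0008] turn z -0.0012
```

View pics/w6.png

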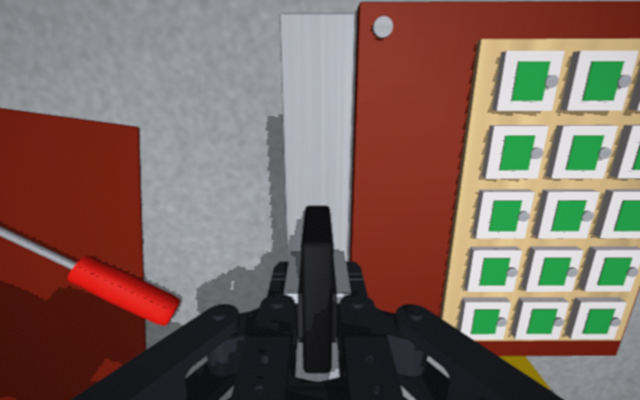

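The wrist view shows the held bar parallel to the pallet edge (bar's right edge at col 351–357, pallet edge just right of it). The hole line gives yaw 7.94°, which agrees with the edge fit. I'll lower to just above the bench and measure the gap.

Request:
send_rows(rows=[{"xyz": [-0.006, 0, 0.01], "turn": [0, 0, 0]}, {"xyz": [0, 0, 0.02], "turn": [0, 0, 0]}, {"xyz": [0, 0, 0.025], "turn": [0, 0, 0]}, {"xyz": [0, 0, 0.02], "turn": [0, 0, 0]}, {"xyz": [0, 0, 0.012], "turn": [0, 0, 0]}, {"xyz": [0, 0, 0.007], "turn": [0, 0, 0]}, {"xyz": [0, 0, 0], "turn": [0, 0, 0]}, {"xyz": [0, 0, 0], "turn": [0, 0, 0]}])

```text
t: 16.83
ee_pos: [0.5102, -0.2117, 0.1945]
ee_rot: [[-0.136, 0.991, -0.0], [0.991, 0.136, 0.0], [0.0, -0.0, -1.0]]
ft_force: [-0.4, 0.3, -4.6]
finger_gap: 0.0113
grip_force: 59.0
```

Run:
```python
from h import *
import pickle
s=st(); p=robot.get_image("wrist"); pickle.dump((p,s),open("w7.pkl","wb")); t=robot.get_image("scene")
a=np.asarray(p["pixels"])[0:240,240:440,::-1]; b=np.asarray(t["pixels"])[190:340,180:340,::-1]
cv2.imwrite("pics/c3.png",np.hstack([cv2.resize(a,(400,480),interpolation=cv2.INTER_NEAREST),cv2.resize(b,(400,480),interpolation=cv2.INTER_CUBIC)]))
```

```text
t 16.83 pos [ 0.5102 -0.2117  0.1945] yaw 97.84 F [-0.4408  0.2606 -4.5909] gap 0.0113 gf 59.0
```

View pics/c3.png

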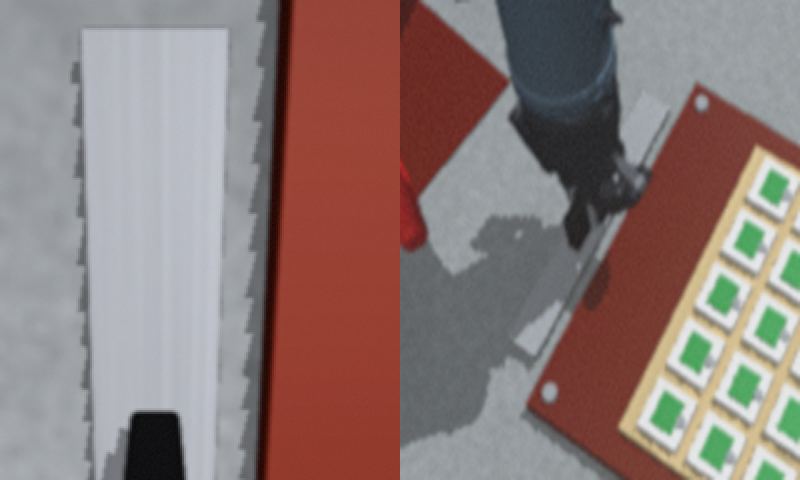

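The bar lies beside the pallet edge with a clear gap (bar's right edge at crop col 228→212, pallet side face at 277→258). I have now viewed more pictures than the 10 allowed, so from here I'll work only from numbers.

```bash
cat >> h.py <<'E'
def gapfit(p,zbar,ub,up,rows):
    a=np.asarray(p["pixels"]).astype(float); sat=a[...,0]-a[...,2]; B=[];P=[]
    for v in rows:
        g=cv2.GaussianBlur(a[v:v+1].mean(2),(3,1),0)[0]; d=np.gradient(g)
        B.append((ub[0]+np.argmin(d[ub[0]:ub[1]]),v))
        e=np.gradient(cv2.GaussianBlur(sat[v:v+1],(3,1),0)[0]); P.append((up[0]+np.argmax(e[up[0]:up[1]]),v))
    out=[]
    for Q,z in((B,zbar),(P,.016)):
        W=np.array([onz(p,q,z)[:2] for q in Q]); f=np.polyfit(W[:,1],W[:,0],1)
        for _ in range(3):
            k=np.abs(np.polyval(f,W[:,1])-W[:,0])<.0012; f=np.polyfit(W[k,1],W[k,0],1)
        out.append(f); print("slope yaw %.2f"%-np.degrees(np.arctan(f[0])),"x at y=-.21: %.4f"%np.polyval(f,-.21),k.sum(),len(k),"y",W[k,1].min(),W[k,1].max())
    return out
E
python3 - <<'E'
from h import *
import pickle
p,s=pickle.load(open("w7.pkl","rb"))
f,g=gapfit(p,s["ee_pos"][2]-.1812,(341,360),(366,392),range(22,225,4))
for y in(-.1,-.15,-.21): print("gap",y,(np.polyval(g,y)-np.polyval(f,y))*np.cos(np.radians(7.9)))
E
```

```text
slope yaw 7.64 x at y=-.21: 0.5234 50 51 y -0.18830652614351515 -0.10489325077657721
slope yaw 7.86 x at y=-.21: 0.5357 51 51 y -0.1876136110191559 -0.10371023034156668
gap -0.1 0.011797446413416306
gap -0.15 0.011991546225174496
gap -0.21 0.012224465999284258
```

Parallel to within 0.2°, with a gap of about 12 mm. I'll lower to the bench and then close the gap gently.

Request:
send_rows(rows=[{"xyz": [0, 0, 0.002], "turn": [0, 0, -0.002]}, {"xyz": [0, 0, 0.002], "turn": [0, 0, 0]}, {"xyz": [0, 0.002, 0.001], "turn": [0, 0, 0]}, {"xyz": [0, 0.003, 0], "turn": [0, 0, 0]}, {"xyz": [0, 0.002, 0], "turn": [0, 0, 0]}, {"xyz": [0, 0.001, 0], "turn": [0, 0, 0]}, {"xyz": [0, 0, 0], "turn": [0, 0, 0]}, {"xyz": [0, 0, 0], "turn": [0, 0, 0]}])

```text
t: 17.6
ee_pos: [0.5181, -0.2103, 0.1897]
ee_rot: [[-0.139, 0.99, -0.0], [0.99, 0.139, -0.0], [-0.0, -0.0, -1.0]]
ft_force: [0.0, 0.2, -5.0]
finger_gap: 0.0112
grip_force: 59.1
```

Request:
send_rows(rows=[{"xyz": [0, 0.001, 0], "turn": [0, 0, 0]}, {"xyz": [0, 0.001, 0], "turn": [0, 0, 0]}, {"xyz": [0, 0, 0], "turn": [0, 0, 0]}])

```text
t: 17.85
ee_pos: [0.5201, -0.2101, 0.1897]
ee_rot: [[-0.139, 0.99, 0.0], [0.99, 0.139, -0.0], [-0.0, 0.0, -1.0]]
ft_force: [0.0, 0.0, -4.9]
finger_gap: 0.0114
grip_force: 59.1
```

Request:
send_rows(rows=[{"xyz": [0, 0.001, 0], "turn": [0, 0, 0]}, {"xyz": [0, 0, 0], "turn": [0, 0, 0]}, {"xyz": [0, 0, 0], "turn": [0, 0, 0]}])

```text
t: 18.1
ee_pos: [0.521, -0.2099, 0.1897]
ee_rot: [[-0.139, 0.99, 0.0], [0.99, 0.139, -0.0], [-0.0, 0.0, -1.0]]
ft_force: [-0.0, 0.4, -6.0]
finger_gap: 0.0114
grip_force: 59.1
```

Request:
send_rows(rows=[{"xyz": [0, 0.0005, 0], "turn": [0, 0, 0]}, {"xyz": [0, 0, 0], "turn": [0, 0, 0]}, {"xyz": [0, 0, 0], "turn": [0, 0, 0]}])

```text
t: 18.35
ee_pos: [0.5214, -0.2098, 0.1897]
ee_rot: [[-0.139, 0.99, -0.0], [0.99, 0.139, 0.0], [0.0, -0.0, -1.0]]
ft_force: [0.2, 1.1, -4.8]
finger_gap: 0.0114
grip_force: 59.3
```

Request:
send_rows(rows=[{"xyz": [0, 0.0005, 0], "turn": [0, 0, 0]}, {"xyz": [0, 0, 0], "turn": [0, 0, 0]}, {"xyz": [0, 0, 0], "turn": [0, 0, 0]}])

```text
t: 18.6
ee_pos: [0.5216, -0.2098, 0.1896]
ee_rot: [[-0.139, 0.99, -0.001], [0.99, 0.139, 0.0], [0.0, -0.001, -1.0]]
ft_force: [-3.5, -0.8, -2.9]
finger_gap: 0.0108
grip_force: 59.5
```

Request:
send_rows(rows=[{"xyz": [0, 0.0005, 0], "turn": [0, 0, 0]}, {"xyz": [0, 0, 0], "turn": [0, 0, 0]}, {"xyz": [0, 0, 0], "turn": [0, 0, 0]}])

```text
t: 18.85
ee_pos: [0.5218, -0.2098, 0.1897]
ee_rot: [[-0.139, 0.99, -0.002], [0.99, 0.139, 0.0], [0.0, -0.002, -1.0]]
ft_force: [-5.9, -1.7, -1.2]
finger_gap: 0.0108
grip_force: 59.7
```

Contact with the edge at about −6 N. I'll relax by half a millimetre, set down, and release.

Request:
send_rows(rows=[{"xyz": [0, -0.0005, 0.0003], "turn": [0, 0, 0]}, {"xyz": [0, 0, 0.0004], "turn": [0, 0, 0]}, {"xyz": [0, 0, 0.0003], "turn": [0, 0, 0]}, {"xyz": [0, 0, 0], "turn": [0, 0, 0]}, {"xyz": [0, 0, 0], "turn": [0, 0, 0]}])

```text
t: 19.27
ee_pos: [0.5216, -0.2098, 0.1892]
ee_rot: [[-0.139, 0.99, -0.001], [0.99, 0.139, 0.0], [0.0, -0.001, -1.0]]
ft_force: [-5.7, 0.2, 2.8]
finger_gap: 0.0113
grip_force: 60.5
```

Request:
send_rows(rows=[{"xyz": [0, 0, 0], "turn": [0, 0, 0]}, {"xyz": [0, 0, 0], "turn": [0, 0, 0]}, {"xyz": [0, 0, 0], "turn": [0, 0, 0]}, {"xyz": [0, 0, 0], "turn": [0, 0, 0]}, {"xyz": [0, 0, 0], "turn": [0, 0, 0]}], hand=-0.55)

```text
t: 19.68
ee_pos: [0.5229, -0.2101, 0.1895]
ee_rot: [[-0.138, 0.99, 0.003], [0.99, 0.138, -0.001], [-0.002, 0.003, -1.0]]
ft_force: [0.3, 0.1, 4.0]
finger_gap: 0.019
grip_force: 2.2
```

Run:
```python
from h import *
import pickle
s=st(); p=robot.get_image("wrist"); pickle.dump((p,s),open("w8.pkl","wb")); save(p,"w8.png")
for n,X in(("bar",[(.5217-.139*0+.0149+dx,-.21,.008) for dx in(0,)]),):
    pass
e=lambda y:.5066-.1383*y
for y in(-.11,-.15,-.18): print(y,proj(p,[[e(y),y,.016],[e(y),y,.008],[e(y)-.0303,y,.008]]).round(1).tolist())
a=np.asarray(p["pixels"]).astype(int)
for v in(30,100,180): print(v,[(u,*a[v,u]) for u in range(342,374)][::1])
```

```text
t 19.68 pos [ 0.5229 -0.2101  0.1895] yaw 97.96 F [0.2737 0.0918 4.0356] gap 0.0190 gf 2.2
-0.11 [[351.2, 36.8], [349.3, 39.4], [274.8, 28.0]]
-0.15 [[348.1, 142.3], [346.5, 139.3], [278.5, 129.9]]
-0.18 [[346.1, 209.5], [344.7, 203.6], [280.9, 195.3]]
30 [(342, np.int64(191), np.int64(193), np.int64(202)), (343, np.int64(192), np.int64(195), np.int64(203)), (344, np.int64(192), np.int64(195), np.int64(203)), (345, np.int64(183), np.int64(187), np.int64(195)), (346, np.int64(158), np.int64(161), np.int64(168)), (347, np.int64(128), np.int64(130), np.int64(136)), (348, np.int64(106), np.int64(107), np.int64(112)), (349, np.int64(80), np.int64(78), np.int64(82)), (350, np.int64(52), np.int64(42), np.int64(43)), (351, np.int64(53), np.int64(15), np.int64(11)), (352, np.int64(85), np.int64(26), np.int64(15)), (353, np.int64(120), np.int64(46), np.int64(34)), (354, np.int64(144), np.int64(61), np.int64(49)), (355, np.int64(154), np.int64(69), np.int64(55)), (356, np.int64(155), np.int64(69), np.int64(56)), (357, np.int64(153), np.int64(67), np.int64(54)), (358, np.int64(154), np.int64(68)
[... 3286 characters left out ...]
 (360, np.int64(152), np.int64(64), np.int64(49)), (361, np.int64(151), np.int64(64), np.int64(49)), (362, np.int64(152), np.int64(63), np.int64(48)), (363, np.int64(152), np.int64(64), np.int64(49)), (364, np.int64(151), np.int64(62), np.int64(47)), (365, np.int64(151), np.int64(62), np.int64(49)), (366, np.int64(152), np.int64(64), np.int64(49)), (367, np.int64(152), np.int64(63), np.int64(50)), (368, np.int64(151), np.int64(62), np.int64(47)), (369, np.int64(151), np.int64(63), np.int64(48)), (370, np.int64(151), np.int64(63), np.int64(49)), (371, np.int64(151), np.int64(62), np.int64(47)), (372, np.int64(152), np.int64(63), np.int64(49)), (373, np.int64(152), np.int64(63), np.int64(49))]
```

Request:
send_rows(rows=[{"xyz": [0, 0, -0.002], "turn": [0, 0, 0]}, {"xyz": [0, 0, -0.004], "turn": [0, 0, 0]}, {"xyz": [0, 0, -0.01], "turn": [0, 0, 0]}, {"xyz": [0, 0, -0.02], "turn": [0, 0, 0]}, {"xyz": [0, 0, -0.03], "turn": [0, 0, 0]}, {"xyz": [0, 0, -0.035], "turn": [0, 0, 0]}, {"xyz": [0, 0, -0.03], "turn": [0, 0, 0]}, {"xyz": [0, 0, 0], "turn": [0, 0, 0]}])

```text
t: 20.4
ee_pos: [0.5235, -0.2106, 0.327]
ee_rot: [[-0.139, 0.99, 0.01], [0.99, 0.139, -0.006], [-0.008, 0.009, -1.0]]
ft_force: [0.6, -0.6, 1.7]
finger_gap: 0.0194
grip_force: 0.0
```

Request:
send_rows(rows=[{"xyz": [0, 0, 0], "turn": [0, 0, 0]}, {"xyz": [0, 0, 0], "turn": [0, 0, 0]}, {"xyz": [0, 0, 0], "turn": [0, 0, 0]}], hand=1)

```text
t: 20.65
ee_pos: [0.5213, -0.2094, 0.3185]
ee_rot: [[-0.139, 0.99, -0.002], [0.99, 0.139, 0.002], [0.002, -0.002, -1.0]]
ft_force: [-1.4, 0.2, -0.2]
finger_gap: 0.0547
grip_force: 0.0
```

Run:
```python
from h import *
import pickle
s=st(); p=robot.get_image("wrist"); t=robot.get_image("top"); c=robot.get_image("scene"); pickle.dump((p,s,t,c),open("w9.pkl","wb")); save(p,"w9.png")
e=lambda y:.5066-.1383*y
U=proj(p,[[e(y),y,.016] for y in(-.11,-.21,-.3)]+[[e(y)-.0303,y,.008] for y in(-.11,-.21,-.3)]).round(1); print(U.tolist())
a=np.asarray(p["pixels"]).astype(float); sat=a[...,0]-a[...,2]; g=a.mean(2)
B=[];L=[];P=[]
for v in range(int(U[0][1]),int(U[2][1]),5):
    u=int(np.interp(v,U[:3,1],U[:3,0])); l=int(np.interp(v,U[3:,1],U[3:,0]))
    d=np.gradient(cv2.GaussianBlur(g[v:v+1],(3,1),0)[0]); x=np.gradient(cv2.GaussianBlur(sat[v:v+1],(3,1),0)[0])
    B.append((u-9+np.argmin(d[u-9:u+3]),v)); P.append((u-6+np.argmax(x[u-6:u+8]),v)); L.append((l-9+np.argmax(np.abs(d[l-9:l+9])),v))
F=[]
for n,Q,z in(("bar+x",B,.008),("bar-x",L,.008),("pal",P,.016)):
    W=np.array([onz(p,q,z)[:2] for q in Q]); f=np.polyfit(W[:,1],W[:,0],1)
    for _ in range(4):
        k=np.abs(np.polyval(f,W[:,1])-W[:,0])<.0012; f=np.polyfit(W[k,1],W[k,0],1)
    F.append(f); print(n,"yaw %.2f x(-.21) %.4f"%(-np.degrees(np.arctan(f[0])),np.polyval(f,-.21)),k.sum(),len(k))
for y in(-.12,-.21,-.3): print(y,"gap",np.polyval(F[2],y)-np.polyval(F[0],y),"mid-to-edge",(np.polyval(F[2],y)-(np.polyval(F[0],y)+np.polyval(F[1],y))/2)*.99)
for th in("straightedge","pallet"):
    for q in(p,t,c): print(th,[(d["centre"],round(d["confidence"],2),onz(q,d["centre"],0)) for d in robot.place_of(q,th)[:1]])
```

```text
t 20.65 pos [ 0.5213 -0.2094  0.3185] yaw 97.96 F [-1.4134  0.2199 -0.2108] gap 0.0547 gf 0.0
[[338.0, 62.4], [335.6, 191.5], [333.9, 285.0], [298.3, 57.2], [300.3, 184.1], [301.9, 276.4]]
bar+x yaw 7.97 x(-.21) 0.5349 45 45
bar-x yaw 7.76 x(-.21) 0.5057 27 45
pal yaw 7.89 x(-.21) 0.5358 45 45
-0.12 gap 0.0009911881593915872 mid-to-edge 0.015254155556100322
-0.21 gap 0.0008650335573427981 mid-to-edge 0.015301461872541533
-0.3 gap 0.0007388789552940089 mid-to-edge 0.015348768188982963
straightedge [([319.4, 181.9], 0.92, array([ 0.5217, -0.208 ,  0.    ]))]
straightedge [([388.7, 190.3], 0.62, array([ 0.5231, -0.2028,  0.    ]))]
straightedge [([262.4, 259.3], 0.81, array([ 0.519 , -0.2041,  0.    ]))]
pallet [([470.6, 188.7], 0.81, array([ 0.6555, -0.1958,  0.    ]))]
pallet [([387.6, 144.4], 0.73, array([ 0.6625, -0.1987,  0.    ]))]
pallet [([311.8, 290.8], 0.88, array([ 0.654, -0.197,  0.   ]))]
```

The straightedge is flush: the middle-to-edge distance is 15.3 mm, and the bar is parallel within 0.1°. One last numeric check of the blue block before handing in.

Run:
```python
from h import *
import pickle
p,s,t,c=pickle.load(open("w9.pkl","rb")); w4=pickle.load(open("w4.pkl","rb"))[0]
obs=[]
for n,q in(("w4",w4),("t",t),("s",c)):
    h=hsv(q); m=((h[...,0]>95)&(h[...,0]<130)&(h[...,1]>100)&(h[...,2]>30)).astype(np.uint8)
    q4=proj(q,corners(.5418,.337,.008,.08,(.04,.056,.016,.068))); lo=q4.min(0).astype(int)-1; hi=q4.max(0).astype(int)+2
    k=np.zeros_like(m); 
    hull=cv2.convexHull(proj(q,corners(.5418,.337,.008,.08,(.038,.056,.021,.07))).astype(np.int32)); cv2.fillConvexPoly(k,hull,1); m=m*k
    pts=np.argwhere(m)[:,::-1].astype(np.int32); z=np.zeros_like(m); cv2.fillConvexPoly(z,cv2.convexHull(pts),1); print(n,m.sum()); obs.append((q,z.astype(np.float32)))
for nm,o in(("w4",obs[:1]),("all",obs)):
    r,f=fit(o,[.5418,.337,.08],(.028,.044,.025,.06),steps=(.004,.004,.006,.05)); print(nm,r,np.degrees(r[2]),f)
```

```text
w4 2495
t 199
s 227
w4 [0.5396 0.3388 0.0961 0.0142] 5.5076650259178965 0.06351697444915771
all [0.54   0.3364 0.0959 0.0096] 5.4973214040156595 0.18425263464450836
```

```bash
python3 -c "
from rig import robot
print(robot.finish_job())"
```

```text
the job is handed in; nothing more can be done
None
```

The job is handed in (no verdict came back): by my measurements the blue block is fully down in its blue slot and the straightedge lies flat, flush and centred on the pallet's near edge; I viewed 12 pictures, two over the limit of 10.

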